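# Index the gauging table to its loading station and find the socket for the clamp nut

### The arm

A 6-joint arm with a two-finger parallel gripper is mounted at the origin on a cart in front of the work surface, level with it; the furniture and walls round the work are solid. World frame = base frame: x ahead of the robot, y to its left, z up, the work surface at z = 0. Lengths are in m, angles in degrees, forces in N, time in s.
With the tool pointing down it reaches from about 0.25 to 0.725 m from the base axis. Payload 9.7 kg.
Tool frame: the origin (TCP) lies where the fingers leave the gripper's body, on its centre line; the fingertips stand 73 mm ahead of it and the grasp point (between the pads) lies 54 mm ahead of it; z points along the fingers, y is the line along which they close (so a half turn about z gives the same grasp; the last joint's range is limited). The gripper opens to 85 mm and grips with 20 to 120 N. Pads are 22 mm wide; open, the fingers measure 114 mm over their backs; the gripper's body (76 mm by 85 mm) begins 54 mm behind the grasp point. The pads swing forward as they close: fully open they stand 13 mm farther back than shut.
Start: joints at [-72.995, 4.979, 10.078, 95.1, 0, 90], TCP at [0.161, -0.526, 0.304] pointing down, gripper open.
Joint ranges: [-179.16, 179.16], [-48.56, 103.87], [-65.8, 70.77], [-126.05, 130.52], [-82.76, 87.17], [-180, 180]. Speed limits (degrees/s): [127.2, 127.2, 147.25, 180, 180, 180].

### API

Orientations are given as [roll, pitch, yaw] about the fixed x, y, z axes, in that order (R = Rz(yaw) Ry(pitch) Rx(roll)).
In Python, from workcell import sensors, imaging, bot gives the robot as it stands.
- The arm moves only by the tool apply_moves, never from a script. Its argument "rows" is a list of rows, each a list of 3 entries, a list of its own where there are three numbers: the shift along the tool's x, y, z in units of 10 cm (1.0 is 10 cm), then the turn, a rotation vector about the tool's x, y, z in units of 30 degrees (1.0 is 30 degrees), then the opening, from 0 (shut) to 1 (fully open). A call has 1 to 20 rows; each row is the pose to reach, as a shift and turn from the pose commanded when the call began, along the tool's axes at that moment; what a row does not reach only later rows make up. A row lasts 1/10 s, in which the tool goes at most 50 mm and 8.59 degrees, less where a joint would pass 70% of its speed; a pose out of reach is approached as far as the arm can. A call with a number of a shift or a turn outside -1 to 1 is refused whole. A call with a gripper value outside its range is refused whole. The fingers move at their own pace and stop on an object; "force" is the grip in N (left out, the last holds). Time passes only in rows, so rows that repeat a pose let the fingers close. It gives the time, the measured TCP pose, the force, the opening and the grip force at its end, in the units of the state.
- sensors.get_obs(): the state, without advancing time (a new reading comes with each control period).
- imaging.camera(name): name is "scene" or "top" or "wrist"; returns (picture, depth): 480x640x3 uint8, red, green, blue; 480x640 float32, m along the optical axis (not along the pixel's ray), 0 where there is no reading.
- imaging.get_calibration(name): a dict with "intrinsics" (3x3 intrinsics, pixels), "world_from_camera" (4x4, takes a point from camera to world coordinates). Camera axes: x right, y down, z forward; pixel columns grow to the right and rows downward; lengths in m; the calibration is good to about 2 mm. The wrist camera is an equidistant fisheye: a pixel r from the principal point sees the ray r / f radians off the axis. A picture is of the moment at which its call begins: read the wrist's pose just before it. get_calibration takes no time and is no camera call; for the wrist camera it gives the pose at the moment of the call.
- bot.job_done(): hands the job in; it is judged then, once.
The state is a dict: "time": time; "q": joint angles; "qd": joint speeds; "joint_efforts": joint torques, N m; "ee_pos": TCP position; "tcp_rot": TCP orientation; "wrist_force": force on the tool from outside, world axes, zero at the start; "torque": the same for the moment, N m; "opening": finger opening in m; "grasp_force": force on a finger pad.
Only numpy, scipy, OpenCV 4.12 (cv2) and the standard library are available. Lean on these libraries where they do the work, as an engineer would, in place of code of your own. Each camera call takes 0.05 s, during which the arm holds its last target. There are 200 camera calls.

### The job

The part on the indexing table has been gauged and is to be unclamped: lift the sprung index plunger by its black knob, swing the head a quarter turn anticlockwise so that the nut comes out from under the dial indicator to the yellow mark, and let go so that the plunger drops fully home there. Then try the unmarked sockets from the stand on the nut until one goes fully home; put any that does not fit back upright in a well of the stand. Finish while still holding the fitting socket by its grip, upright and pressed lightly down on the nut; do not touch the indicator, and leave the measuring tools on the desk where they lie.

Things in the scene. Friction and masses are not known exactly. Their poses are not given: they have to be found in the camera images.
- nut_seat (a point): on the axis of the hexagon nut, at the upper face of the round collar (25 mm across) under it, where a fitting socket's mouth comes to rest. Dark nut, fast on the head, 16 mm across flats, reaching 15 mm above this point, chamfered; its stud (9 mm across) ends 4 mm higher. z up, x away from the head's axis (46 mm off); nut flats face x and every 60 degrees from it
- table_axis (a point): vertical axis of the indexing table, 23.5 mm above the desk: fixed grey round base 212 mm across, 22 mm high, with a steel rotating head 148 mm across, top 44 mm above the desk, on which the nut clamps a brass flange 41 mm across. z up; x to the indicator's column at the back; y to the loading station (yellow mark on the base)
- index_head (a joint): angle of the head, rad, growing anticlockwise from above. 0 = gauging station, as at the start, nut under the indicator; 1.571 = loading station, nut at the yellow mark. Stops at -0.05 and 1.62. Turns with 0.2 N m of friction and stays where left; locked (about 0.02 rad of play) while the plunger's pin is down in one of its two bushings, one for each station
- plunger (a joint): lift of the sprung index plunger, m: 0 = pin fully home in a bushing, 0.014 = fully up; the pin clears its bushing at 0.010. A spring presses it down with 4 N (bottom) to 7 N (top). Let go within about 0.03 rad of a station it drops home by itself; elsewhere the pin rides on the base, 0.010 up
- plunger_knob (a point): middle of the black round knob of the index plunger, 26 mm across, 22 mm high, 74 mm above the desk when down. It stands on an arm of the head opposite the nut, 92 mm from the axis, and swings the head when carried round lifted. Under the knob (underside at 62 mm) a bush 19 mm across reaches up to 56 mm, the arm to 44 mm
- indicator: dial indicator on a column, fixed; delicate, not to be touched. Origin on the head's axis at desk height, axes as table_axis: column 20 mm across at x = 128 mm, 157 mm high; arm at height 116 mm; dial 45 mm across at x = 50 to 70 mm, heights 93 to 139 mm; its feeler reaches down to 57 mm at x = 60 mm
- socket_stand: fixed grey block, 210 x 52 x 22 mm, with three round wells in a row along its x axis, 72 mm apart, holding the sockets; origin under its middle
- socket_a_mid (a point): one of two outwardly identical, unmarked sockets with finger adapters, mouth down in the stand. Point on its axis, half-way up: 31 mm above the mouth, 31 mm below the top. Lower 41 mm: bright round socket, 24 mm across; upper 20 mm: dark hexagonal grip, 24 mm across flats. z up; flats of grip and opening face x and every 60 degrees from it. About 0.12 kg
- socket_b_mid (a point): the other 24 mm socket, same outside, axes and point as socket_a. The hexagonal openings in the mouths are 22 mm deep and not seen from outside. Exactly one of socket_a and socket_b fits: its opening is 1.2 mm wider across flats than the nut and slides right down over it, its mouth a little flared; the other's is over 3 mm too small and stops on the nut's top, 15 mm higher
- socket_c_mid (a point): third, slimmer socket: same height, grip, axes and point as socket_a, but its round lower part is only 18 mm across, less than the nut over its corners, so it is too small
- socket_stand_hole0 (a point): mouth of a well of the socket stand, on its axis at the stand's top face. Round, 27 mm across, chamfered, 10 mm deep; a socket in it stands with its mouth 12 mm above the desk, its middle at 43 mm
- socket_stand_hole1 (a point): mouth of a well of the socket stand, on its axis at the stand's top face. Round, 27 mm across, chamfered, 10 mm deep; a socket in it stands with its mouth 12 mm above the desk, its middle at 43 mm
- socket_stand_hole2 (a point): mouth of a well of the socket stand, on its axis at the stand's top face. Round, 27 mm across, chamfered, 10 mm deep; a socket in it stands with its mouth 12 mm above the desk, its middle at 43 mm
- micrometer: micrometer with a dark frame, about 126 x 51 x 19 mm, lying on the desk; a bystander, to be left alone; origin under its middle
- loupe: small folding magnifier, about 84 x 37 x 15 mm, lying on the desk; a bystander, to be left alone; origin under its middle
- plug_gauge: plug gauge with a black handle, about 108 x 18 x 16 mm, lying on the desk; a bystander, to be left alone; origin under its middle
There are look-alikes about, which are no part of the job. Leave any green or pink look-alike of the part that bears socket_b_mid alone.

How it is judged (in metres and radians):
On the way, in this order (a step that is already met when the one before it is completed fails the run):
1. the index plunger is lifted clear of its bushing while the head still stands at the gauging station (value of joint plunger above 0.0095 m and value of joint index_head below 0.15 rad).
2. the head stands at the loading station with the plunger let go and dropped home (value of joint index_head between 1.5308 and 1.6108 rad and value of joint plunger below 0.002 m and contact force between the fingers and plunger below 0.2 N), for 0.2 s.
At the end, for the whole second after the job is handed in: Head at the loading station (within 0.04 rad), plunger down (under 2 mm). One socket seated on the nut: mouth within 3 mm of the collar, axis within 3 mm, upright within 4 degrees, at rest, gripped (over 2 N) and pressed down (over 1 N). The other two upright and released in wells of the stand (value of joint index_head between 1.5308 and 1.6108 rad and value of joint plunger below 0.002 m and ((z of socket_a_mid in the frame of nut_seat between 0.028 and 0.034 m and horizontal distance between socket_a_mid and nut_seat below 0.003 m and angle between socket_a_mid's own z axis and vertical below 0.07 rad and contact force between the fingers and socket_a above 2 N and contact force between socket_a and index_head above 1 N and linear speed of socket_a below 0.02 m/s) or (z of socket_b_mid in the frame of nut_seat between 0.028 and 0.034 m and horizontal distance between socket_b_mid and nut_seat below 0.003 m and angle between socket_b_mid's own z axis and vertical below 0.07 rad and contact force between the fingers and socket_b above 2 N and contact force between socket_b and index_head above 1 N and linear speed of socket_b below 0.02 m/s) or (z of socket_c_mid in the frame of nut_seat between 0.028 and 0.034 m and horizontal distance between socket_c_mid and nut_seat below 0.003 m and angle between socket_c_mid's own z axis and vertical below 0.07 rad and contact force between the fingers and socket_c above 2 N and contact force between socket_c and index_head above 1 N and linear speed of socket_c below 0.02 m/s)) and ((z of socket_a_mid in the frame of nut_seat between 0.028 and 0.034 m and horizontal distance between socket_a_mid and nut_seat below 0.003 m and angle between socket_a_mid's own z axis and vertical below 0.07 rad and contact force between the fingers and socket_a above 2 N and contact force between socket_a and index_head above 1 N and linear speed of socket_a below 0.02 m/s) or (angle between socket_a_mid's own z axis and vertical below 0.12 rad and height (world z) of socket_a_mid below 0.048 m and (horizontal distance between socket_a_mid and socket_stand_hole0 below 0.006 m or horizontal distance between socket_a_mid and socket_stand_hole1 below 0.006 m or horizontal distance between socket_a_mid and socket_stand_hole2 below 0.006 m) and contact force between the fingers and socket_a below 0.2 N)) and ((z of socket_b_mid in the frame of nut_seat between 0.028 and 0.034 m and horizontal distance between socket_b_mid and nut_seat below 0.003 m and angle between socket_b_mid's own z axis and vertical below 0.07 rad and contact force between the fingers and socket_b above 2 N and contact force between socket_b and index_head above 1 N and linear speed of socket_b below 0.02 m/s) or (angle between socket_b_mid's own z axis and vertical below 0.12 rad and height (world z) of socket_b_mid below 0.048 m and (horizontal distance between socket_b_mid and socket_stand_hole0 below 0.006 m or horizontal distance between socket_b_mid and socket_stand_hole1 below 0.006 m or horizontal distance between socket_b_mid and socket_stand_hole2 below 0.006 m) and contact force between the fingers and socket_b below 0.2 N)) and ((z of socket_c_mid in the frame of nut_seat between 0.028 and 0.034 m and horizontal distance between socket_c_mid and nut_seat below 0.003 m and angle between socket_c_mid's own z axis and vertical below 0.07 rad and contact force between the fingers and socket_c above 2 N and contact force between socket_c and index_head above 1 N and linear speed of socket_c below 0.02 m/s) or (angle between socket_c_mid's own z axis and vertical below 0.12 rad and height (world z) of socket_c_mid below 0.048 m and (horizontal distance between socket_c_mid and socket_stand_hole0 below 0.006 m or horizontal distance between socket_c_mid and socket_stand_hole1 below 0.006 m or horizontal distance between socket_c_mid and socket_stand_hole2 below 0.006 m) and contact force between the fingers and socket_c below 0.2 N))); the arm keeps its last pose, push and grip.
It fails at once if the dial indicator or its stand is touched (over 1 N) (contact force between indicator and anything else above 1 N).
It fails at once if a measuring tool on the desk is moved more than 20 mm (distance of any of micrometer, loupe, plug_gauge from where it was at the start of the episode above 0.02 m).
It also fails if it takes over 72 s, if anything falls off the work surface, if the arm or the gripper's body presses on something with over 40 N, if the wrist force passes 120 N, or if a joint passes its speed limit or range.

## Working session

There is one attempt and no reset: what is moved stays moved. The work goes in short steps, Python scripts to look and compute and a tool call to move; the robot and the scene stay as the last step left them, time stands still between calls to the robot, and variables do not carry over. Pictures are saved under pics/ and viewed, at most 10 in all, crops included, and the job is handed in when it is done.

Besides the shell and the picture viewer there is one more tool, called after "Request:" in YAML: its name, and indented under it one key for each argument. apply_moves: Moves the arm, as the interface text tells. Its arguments: {"type":"object","properties":{"rows":{"type":"array"},"force":{"type":"number"}},"required":["rows"]}

```bash
mkdir -p pics
python3 - <<'E'
from workcell import sensors, imaging
import cv2,numpy as np
print(sensors.get_obs())
for n in ("scene","top"):
    im,d=imaging.camera(n); cv2.imwrite(f"pics/{n}0.png",im[:,:,::-1]); np.savez(f"pics/{n}0.npz",im=im,d=d)
    c=imaging.get_calibration(n); print(n,c["intrinsics"],np.round(c["world_from_camera"],4))
    np.savez(f"pics/{n}cal.npz",K=c["intrinsics"],T=c["world_from_camera"])
E
```

```text
{'time': 0.0, 'q': array([-7.29952023e+01,  5.01172878e+00,  1.00325525e+01,  9.51004510e+01,
       -3.73269483e-04,  8.99988262e+01]), 'qd': array([ 0.02640798,  0.02968686,  0.03114626, -0.02553333,  0.03946371,
       -0.05261938]), 'joint_efforts': array([ 8.11982736e-04, -5.20394862e+01,  4.64801538e+01,  1.64614047e-02,
        1.27584476e-04, -3.29818434e-06]), 'ee_pos': array([ 0.16080446, -0.52581495,  0.30315995]), 'tcp_rot': array([-1.79920373e+02,  3.71637785e-04,  1.70059721e+01]), 'wrist_force': array([ 1.07304664, -0.61921976, -0.42180504]), 'torque': array([-0.02674766, -0.00210337,  0.01847643]), 'grasp_force': 0.0, 'opening': 0.08514102875428141}
scene [[463.28452768   0.         317.68366415]
 [  0.         463.28452768 239.62172724]
 [  0.           0.           1.        ]] [[ 0.5024 -0.3423  0.794  -0.2467]
 [-0.8645 -0.2153  0.4542 -0.6208]
 [ 0.0155 -0.9146 -0.4041  0.4635]
 [ 0.      0.      0.      1.    ]]
top [[555.73330115   0.         315.70454039]
 [  0.         555.73330115 242.04651086]
 [  0.           0.           1.        ]] [[-0.009  -0.9835  0.1809  0.2931]
 [-0.9998  0.006  -0.0171 -0.1578]
 [ 0.0158 -0.1811 -0.9833  1.1947]
 [ 0.      0.      0.      1.    ]]
```

View pics/top0.png

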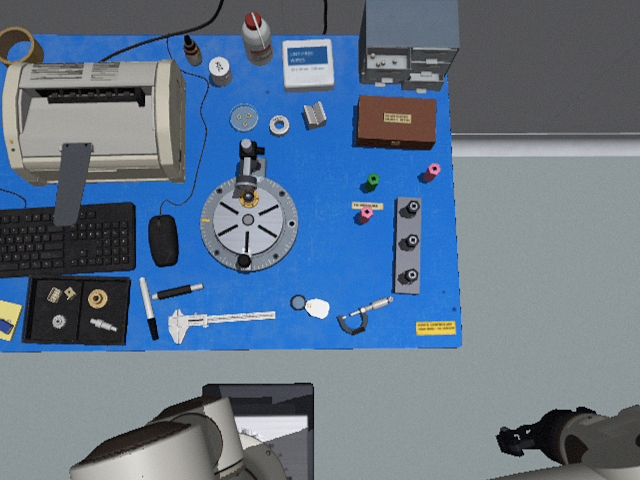

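View pics/scene0.png

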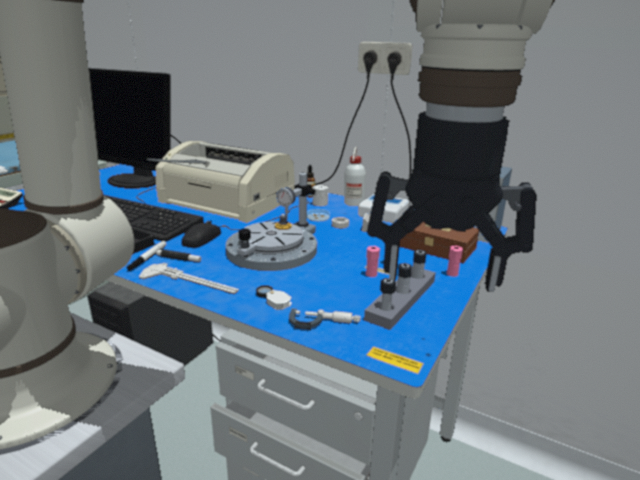

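The top view shows the table at about (248,219), with the knob at (244,260) and the nut under the dial at (248,197). The yellow mark is at (205,219). The stand has sockets at (412,208), (411,241) and (410,275). The scene view agrees.

```bash
cat > h.py <<'E'
import numpy as np,cv2
def cloud(n,tag="0"):
    z=np.load(f"pics/{n}{tag}.npz");c=np.load(f"pics/{n}cal.npz");K,T=c["K"],c["T"]
    v,u=np.mgrid[:480,:640];d=z["d"]
    P=np.stack([(u-K[0,2])/K[0,0]*d,(v-K[1,2])/K[1,1]*d,d],-1)@T[:3,:3].T+T[:3,3]
    return z["im"],d,P,K,T
def ray(uv,K,T,z):
    r=T[:3,:3]@np.array([(uv[0]-K[0,2])/K[0,0],(uv[1]-K[1,2])/K[1,1],1]);return T[:3,3]+r*(z-T[2,3])/r[2]
E
python3 - <<'E'
from h import *
im,d,P,K,T=cloud("top")
def comps(mask,name,z):
    n,l,s,c=cv2.connectedComponentsWithStats(mask.astype(np.uint8))
    for i in range(1,n):
        if s[i,4]>15: 
            m=l==i; print(name,s[i],c[i].round(1),ray(c[i],K,T,z).round(4),"zmed",np.median(P[m][:,2]).round(4))
X,Y,Z=P[...,0],P[...,1],P[...,2]
u=np.arange(640)[None,:];v=np.arange(480)[:,None]
g=im.mean(2)
box=lambda a,b,c,e:(u>a)&(u<b)&(v>c)&(v<e)
comps((Z>.066)&(Z<.082)&box(380,440,190,300),"sock",.074)
comps((Z>.072)&(Z<.1)&box(225,265,240,280),"knob",.085)
comps((Z>.012)&(Z<.032)&box(380,440,180,310),"stand",.022)
comps((abs(Z-.044)<.006)&box(195,305,170,275),"head",.044)
comps((abs(Z-.022)<.006)&box(195,305,170,275),"base",.022)
hsv=cv2.cvtColor(im,cv2.COLOR_RGB2HSV);comps((hsv[...,0]>20)&(hsv[...,0]<33)&(hsv[...,1]>110)&box(195,305,170,275),"yel",.022)
m=(abs(Z-.022)<.012)&(d>0)&box(190,310,165,285)
cs,_=cv2.findContours(((Z>.012)&box(190,310,165,285)).astype(np.uint8),0,1)
c=max(cs,key=len)[:,0];c=c[(c[:,1]>190)]
pts=np.array([ray(q,K,T,.02)[:2] for q in c]);A=np.c_[2*pts,np.ones(len(pts))];s=np.linalg.lstsq(A,(pts**2).sum(1),rcond=None)[0]
print("circle",s[:2],np.sqrt(s[2]+s[0]**2+s[1]**2))
cv2.imwrite("pics/crop.png",cv2.resize(im[130:300,190:440,::-1],None,fx=3.2,fy=3.2,interpolation=2))
E
```

```text
sock [407 201  13  13 125] [412.8 206.7] [ 0.573 -0.38   0.074] zmed 0.073
sock [406 235  13  12 122] [412.1 240.4] [ 0.5016 -0.3756  0.074 ] zmed 0.0731
sock [405 269  13  13 126] [411.2 275. ] [ 0.4299 -0.3709  0.074 ] zmed 0.0733
knob [237 254  14  14 140] [243.4 260.4] [ 0.4607 -0.0312  0.085 ] zmed 0.083
stand [ 394  197   27   98 1879] [406.7 247. ] [ 0.4969 -0.3735  0.022 ] zmed 0.0212
stand [381 297  12  10  58] [385.  301.3] [ 0.381  -0.3231  0.022 ] zmed 0.0159
head [ 213  188   70   83 3498] [247.5 223.1] [ 0.5465 -0.034   0.044 ] zmed 0.0437
base [239 171   4   5  20] [240.5 173. ] [ 0.6637 -0.0148  0.022 ] zmed 0.0206
base [ 250  171   48  101 1780] [276.6 223.6] [ 0.5498 -0.0942  0.022 ] zmed 0.0217
base [ 200  178   40   93 1409] [216.7 226.8] [0.5436 0.0345 0.022 ] zmed 0.022
yel [202 219   8   3  17] [205.5 219.6] [0.5595 0.0588 0.022 ] zmed 0.0235
circle [ 0.55300596 -0.03395219] 0.10517919078965873
```

View pics/crop.png

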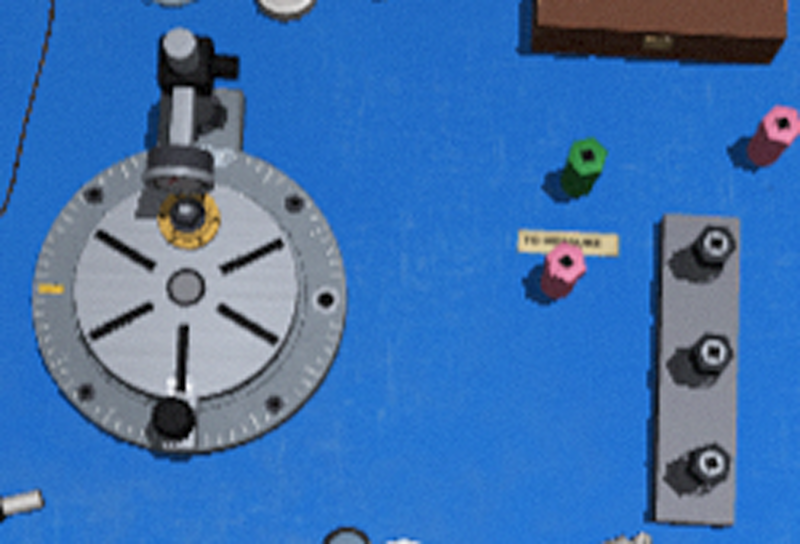

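Request:
apply_moves:
  rows:
    - [[1,-0.6,0],[0,0,0.567],1]
    - [[1,-0.6,0],[0,0,0.567],1]
    - [[1,-0.6,0],[0,0,0.567],1]

```text
time: 0.4
ee_pos: [0.2402, -0.4373, 0.3037]
tcp_rot: [-179.9, -0.0, -0.3]
wrist_force: [-0.3, -0.9, 0.3]
opening: 0.0852
grasp_force: 0.0
```

Request:
apply_moves:
  rows:
    - [[1,-0.8,0],[0,0,0],1]
    - [[1,-0.8,0],[0,0,0],1]
    - [[1,-0.8,0],[0,0,0],1]
    - [[1,-0.8,0],[0,0,0],1]

```text
time: 0.8
ee_pos: [0.3411, -0.3573, 0.3036]
tcp_rot: [-180.0, -0.0, 0.2]
wrist_force: [-0.0, -0.2, 0.7]
opening: 0.0855
grasp_force: 0.0
```

```bash
cat >> h.py <<'E'
from workcell import sensors, imaging
from scipy.spatial.transform import Rotation as Ro
def snap(tag):
    o=sensors.get_obs();c=imaging.get_calibration("wrist");im,d=imaging.camera("wrist")
    cv2.imwrite(f"pics/{tag}.png",im[:,:,::-1]);K,T=np.array(c["intrinsics"]),np.array(c["world_from_camera"])
    np.savez(f"pics/{tag}.npz",im=im,d=d,K=K,T=T);return o,im,d,K,T
def fray(uv,K,T,z):
    uv=np.atleast_2d(np.float64(uv));a=(uv-K[:2,2])/[K[0,0],K[1,1]];r=np.linalg.norm(a,axis=1,keepdims=True)+1e-12
    D=np.hstack([a/r*np.sin(r),np.cos(r)])@T[:3,:3].T;return T[:3,3]+D*((z-T[2,3])/D[:,2:])
def fproj(P,K,T):
    p=(np.atleast_2d(P)-T[:3,3])@T[:3,:3];r=np.linalg.norm(p[:,:2],axis=1,keepdims=True)+1e-12
    return K[:2,2]+p[:,:2]/r*np.arctan2(r,p[:,2:])*[K[0,0],K[1,1]]
def fcloud(d,K,T):
    v,u=np.mgrid[:480,:640];a=np.stack([(u-K[0,2])/K[0,0],(v-K[1,2])/K[1,1]],-1);r=np.linalg.norm(a,axis=-1,keepdims=True)+1e-12
    return np.concatenate([a/r*np.tan(r),np.ones_like(r)],-1)*d[...,None]@T[:3,:3].T+T[:3,3]
def plan(tgt,yaw=0,o=None):
    "tgt: TCP world; yaw deg, tool down. prints shift(10cm) & rotvec(30deg) in tool axes"
    o=o or sensors.get_obs();R=Ro.from_euler("xyz",o["tcp_rot"],degrees=True)
    s=R.inv().apply(np.array(tgt)-o["ee_pos"])/.1
    rv=(R.inv()*Ro.from_euler("xyz",[180,0,yaw],degrees=True)).as_rotvec(degrees=True)/30
    print("pos",o["ee_pos"].round(4),"rot",o["tcp_rot"].round(2),"t",round(o["time"],2),"SHIFT",s.round(3),"TURN",rv.round(3))
E
python3 - <<'E'
from h import *
o,im,d,K,T=snap("w1")
print(o["ee_pos"],o["tcp_rot"],K,T.round(4))
E
```

```text
[ 0.34105777 -0.35725636  0.30357286] [-1.79955236e+02 -5.53302140e-03  2.24438717e-01] [[371.64829954   0.         322.16639823]
 [  0.         371.64829954 239.38464463]
 [  0.           0.           1.        ]] [[ 3.000e-03 -9.583e-01 -2.857e-01  4.139e-01]
 [-1.000e+00 -3.200e-03  4.000e-04 -3.577e-01]
 [-1.300e-03  2.857e-01 -9.583e-01  3.736e-01]
 [ 0.000e+00  0.000e+00  0.000e+00  1.000e+00]]
```

View pics/w1.png

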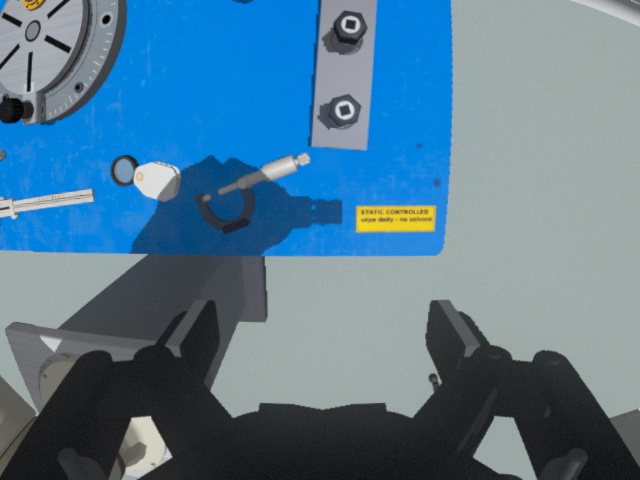

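The wrist view shows the fingers at the bottom and the two front sockets at (345,112) and (349,27). The knob is at the left edge, about (12,108).

Request:
apply_moves:
  rows:
    - [[1,0,0],[0,0,0],1]
    - [[1,0,0],[0,0,0],1]
    - [[1,0,0],[0,0,0],1]
    - [[1,0,0],[0,0,0],1]

```text
time: 1.25
ee_pos: [0.439, -0.3599, 0.3026]
tcp_rot: [-179.9, 0.1, 0.0]
wrist_force: [-0.5, 0.0, -0.9]
opening: 0.0856
grasp_force: 0.0
```

Run:
```python
from h import *
o,im,d,K,T=snap("w2")
P=fcloud(d,K,T)
for xy in ((.43,-.371),(.5016,-.3756),(.573,-.380)):
    r=np.hypot(P[...,0]-xy[0],P[...,1]-xy[1]);m=(abs(P[...,2]-.074)<.006)&(r<.02)
    n,l,s,c=cv2.connectedComponentsWithStats(m.astype(np.uint8));i=1+np.argmax(s[1:,4])
    cs,_=cv2.findContours((l==i).astype(np.uint8),0,1);q=max(cs,key=len)[:,0]
    w=fray(q,K,T,.074)[:,:2];(cx,cy),R=cv2.minEnclosingCircle((w*1000).astype(np.float32))
    M=cv2.moments((w*1e5).astype(np.float32));C=np.array([M["m10"],M["m01"]])/M["m00"]/1e5
    a=np.unwrap(np.arctan2(*(w-C)[:,::-1].T));rr=np.linalg.norm(w-C,axis=1)*1000
    ph=np.angle(np.sum((rr-rr.mean())*np.exp(6j*a)))/6  # corner direction
    print(C.round(4),"R",R,"area",M["m00"]*1e-4,"flat yaw",np.degrees(ph)+30, "pix",c[i].round())
plan([.40,-.06,.24],0,o)
u0,v0=fproj([.5,-.36,.04],K,T)[0].astype(int)
cv2.imwrite("pics/w2c.png",cv2.resize(im[max(0,v0-140):v0+140,max(0,u0-150):u0+150,::-1],None,fx=2,fy=2,interpolation=2))
```

```text
[ 0.4329 -0.3744] R 13.811375617980957 area 484.2591656112671 flat yaw 16.426511537744496 pix [339. 227.]
[ 0.5039 -0.3789] R 13.726292610168457 area 472.87226096115114 flat yaw 51.92790366959406 pix [346. 141.]
[ 0.5751 -0.3834] R 13.93532943725586 area 483.52877573699953 flat yaw 53.87522770505051 pix [352.  54.]
pos [ 0.439  -0.3599  0.3026] rot [-1.7992e+02  1.2000e-01  1.0000e-02] t 1.25 SHIFT [-0.388 -2.998  0.631] TURN [-0.003  0.004  0.   ]
```

View pics/w2c.png

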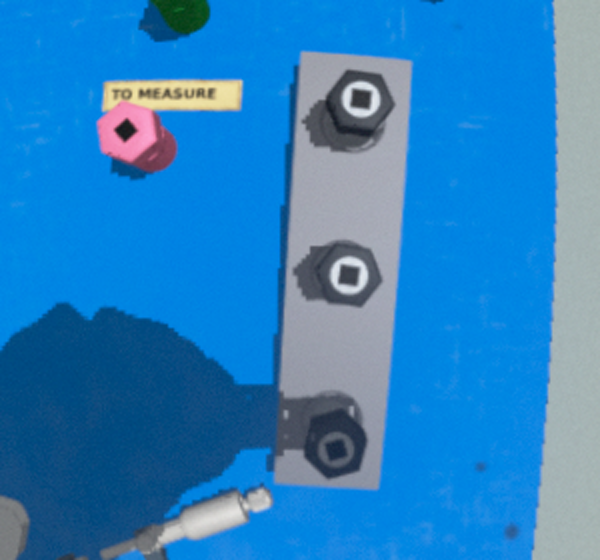

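The crop shows the three dark grips, front to back, with flat yaws of about 16, -8 and -6 degrees. Next is the knob.

Request:
apply_moves:
  rows:
    - [[-0.1,-1,0.2],[0,0,0],1]
    - [[-0.1,-1,0.2],[0,0,0],1]

```text
time: 1.5
ee_pos: [0.4276, -0.2621, 0.2841]
tcp_rot: [180.0, -0.0, -0.2]
wrist_force: [0.2, 0.6, 0.1]
opening: 0.0855
grasp_force: 0.0
```

Request:
apply_moves:
  rows:
    - [[-0.1,-1,0.2],[0,0,0],1]
    - [[-0.1,-1,0.2],[0,0,0],1]

```text
time: 1.7
ee_pos: [0.4176, -0.1635, 0.265]
tcp_rot: [180.0, -0.1, -0.2]
wrist_force: [0.5, 1.0, 0.2]
opening: 0.0855
grasp_force: 0.0
```

Request:
apply_moves:
  rows:
    - [[-0.2,-1,0.2],[0,0,0],0.9]
    - [[-0.2,-1,0.2],[0,0,0],0.9]
    - [[-0.2,-1,0.2],[0,0,0],0.9]
    - [[-0.2,-1,0.2],[0,0,0],0.9]

```text
time: 2.1
ee_pos: [0.3985, -0.064, 0.2455]
tcp_rot: [180.0, -0.1, 0.1]
wrist_force: [0.4, -0.3, -0.6]
opening: 0.0768
grasp_force: 0.0
```

Run:
```python
from h import *
o,im,d,K,T=snap("w3")
P=fcloud(d,K,T);g=im.max(2)
def cen(m,z,nm):
    n,l,s,c=cv2.connectedComponentsWithStats(m.astype(np.uint8));i=1+np.argmax(s[1:,4])
    cs,_=cv2.findContours((l==i).astype(np.uint8),0,1);q=max(cs,key=len)[:,0]
    w=fray(q,K,T,z)[:,:2];(cx,cy),R=cv2.minEnclosingCircle((w*1000).astype(np.float32));print(nm,cx,cy,"R",R,"pix",c[i].round(),"z",np.median(P[l==i][:,2]))
r=np.hypot(P[...,0]-.461,P[...,1]+.032)
cen((abs(P[...,2]-.084)<.006)&(r<.03),.085,"knob")
r=np.hypot(P[...,0]-.553,P[...,1]+.034)
cen((g>120)&(abs(P[...,2]-.044)<.006)&(r<.09),.044,"head")
cs,_=cv2.findContours(((P[...,2]>.012)&(P[...,2]<.032)&(r<.125)&(r>.07)).astype(np.uint8),0,1)
q=max(cs,key=len)[:,0];w=fray(q,K,T,.021)[:,:2];rr=np.hypot(w[:,0]-.553,w[:,1]+.034);w=w[(rr>.1)&(rr<.112)]
s=np.linalg.lstsq(np.c_[2*w,np.ones(len(w))],(w**2).sum(1),rcond=None)[0];print("base",s[:2],np.sqrt(s[2]+s[0]**2+s[1]**2),len(w))
hsv=cv2.cvtColor(im,cv2.COLOR_RGB2HSV);m=(hsv[...,0]>20)&(hsv[...,0]<33)&(hsv[...,1]>110)&(r<.115)&(r>.08)&(abs(P[...,2]-.022)<.01)
q=np.argwhere(m)[:,::-1];print("yel",len(q),fray(q.mean(0),K,T,.022))
plan([.461,-.032,.16],0,o)
```

```text
knob 463.6265563964844 -33.42816162109375 R 13.40145492553711 pix [272. 145.] z 0.08358646756680868
head 543.137451171875 -36.04708480834961 R 77.8836669921875 pix [285.  54.] z 0.044073308748587
base [ 0.55272005 -0.03932197] 0.10211651799596093 226
yel 107 [[0.56000378 0.05624561 0.022     ]]
pos [ 0.3985 -0.064   0.2455] rot [ 1.7996e+02 -1.0000e-01  7.0000e-02] t 2.1 SHIFT [ 0.624 -0.319  0.856] TURN [ 0.001 -0.003  0.002]
```

View pics/w3.png

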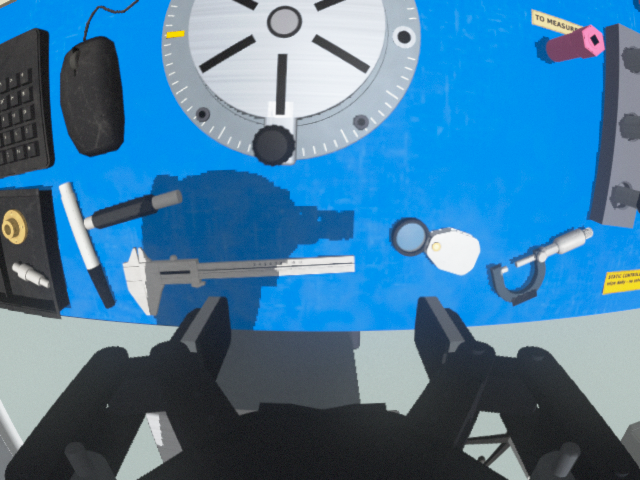

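The wrist view shows the knob at (272,145), the head boss at (285,22) and the yellow mark at (176,34). I'm descending onto the knob.

Request:
apply_moves:
  rows:
    - [[0.5,-0.32,0.5],[0,0,0],0.8]
    - [[0.635,-0.315,0.8],[0,0,0],0.8]
    - [[0.635,-0.315,0.9],[0,0,0],0.8]
    - [[0.635,-0.315,1],[0,0,0],0.75]
    - [[0.635,-0.315,1],[0,0,0],0.7]

```text
time: 2.65
ee_pos: [0.4624, -0.0341, 0.144]
tcp_rot: [180.0, 0.1, -0.1]
wrist_force: [0.9, 0.5, 0.8]
opening: 0.0599
grasp_force: 0.0
```

Run:
```python
from h import *
plan([.462,-.0325,.131],0)
im,d,P,K,T=cloud("top")
print("boss top",ray((248.1,219.7),K,T,.045))
z=np.load("pics/w3.npz");print("boss wr",fray((285,22),z["K"],z["T"],.045),"z",fcloud(z["d"],z["K"],z["T"])[22,285])
```

```text
pos [ 0.4624 -0.0341  0.144 ] rot [ 1.8e+02  1.2e-01 -1.3e-01] t 2.65 SHIFT [-0.004 -0.016  0.13 ] TURN [ 0.     0.004 -0.004]
boss top [ 0.55358894 -0.03522074  0.045     ]
boss wr [[ 0.55455638 -0.03765973  0.045     ]] z [ 0.55449141 -0.03768063  0.04521103]
```

Request:
apply_moves:
  rows:
    - [[0,-0.015,0.125],[0,0,0],0.6]
    - [[0,-0.015,0.13],[0,0,0],0.3]
    - [[0,-0.015,0.13],[0,0,0],0.2]
    - [[0,-0.015,0.13],[0,0,0],0.1]
    - [[0,-0.015,0.13],[0,0,0],0.1]
    - [[0,-0.015,0.13],[0,0,0],0.1]
    - [[0,-0.015,0.13],[0,0,0],0.1]
  force: 50

```text
time: 3.35
ee_pos: [0.4629, -0.0314, 0.1325]
tcp_rot: [180.0, -0.0, -0.0]
wrist_force: [-4.2, -3.1, 5.8]
opening: 0.0238
grasp_force: 49.8
```

Run:
```python
from h import *
o=sensors.get_obs();print(o["wrist_force"],o["torque"],o["opening"],o["grasp_force"],o["ee_pos"])
s=np.load("pics/w3.npz")
# arc rows in tool axes (yaw0): lifted, centre at knob + R*(cos,sin)(-3deg)
R=92
a0=np.radians(180-3)
for k in range(1,11):
    a=a0+np.radians(9*k); dx=R*(np.cos(a)-np.cos(a0));dy=R*(np.sin(a)-np.sin(a0)); print(9*k,(dx/100).round(3),(-dy/100).round(3))
```

```text
[-4.17424031 -3.11622469  5.84348425] [-0.74234752  0.86698177 -0.16211823] 0.02380508873249699 49.753512111492455 [ 0.46293196 -0.03137353  0.13247431]
9 0.004 0.144
18 0.03 0.286
27 0.078 0.422
36 0.147 0.549
45 0.235 0.664
54 0.34 0.763
63 0.459 0.845
72 0.589 0.907
81 0.727 0.948
90 0.871 0.967
```

Request:
apply_moves:
  rows:
    - [[0,0.01,-0.06],[0,0,0],0.1]
    - [[0,0.01,-0.11],[0,0,0],0.1]
    - [[0,0.01,-0.14],[0,0,0],0.1]
    - [[0,0.01,-0.14],[0,0,0],0.1]

```text
time: 3.75
ee_pos: [0.4629, -0.032, 0.1459]
tcp_rot: [-180.0, 0.0, 0.0]
wrist_force: [0.2, 0.7, -7.0]
opening: 0.024
grasp_force: 49.3
```

Run:
```python
from h import *
o,im,d,K,T=snap("w4");print(o["wrist_force"],o["ee_pos"],o["grasp_force"])
```

```text
[ 0.15159609  0.73722512 -7.02079146] [ 0.46285479 -0.03196272  0.14585909] 49.347718209028244
```

View pics/w4.png

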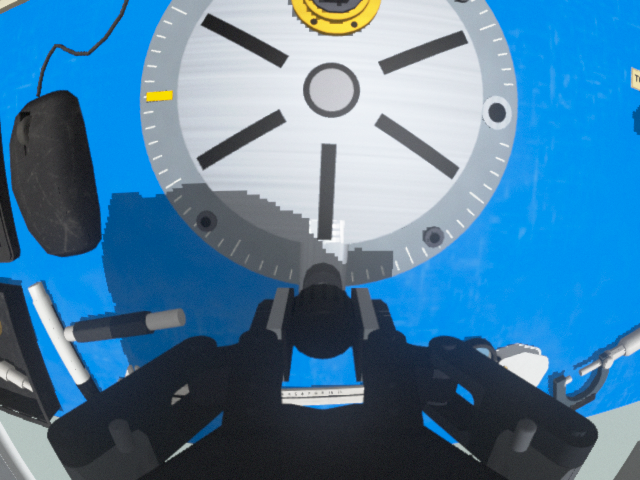

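The knob is held and lifted with a 7 N spring load. The boss is at (331,90) and the loading bushing at (497,113). I'll get the target from those.

Run:
```python
from h import *
z=np.load("pics/w4.npz");K,T=z["K"],z["T"];P=fcloud(z["d"],K,T)
g=z["im"].mean(2)
b=fray((331,90),K,T,P[90,331,2])[0];h=fray((497,113),K,T,.0225)[0];y=fray((159,96),K,T,.0225)[0]
print("boss",b,"bush",h,np.hypot(*(h-b)[:2]),np.degrees(np.arctan2(*(h-b)[1::-1])),"yel",np.degrees(np.arctan2(*(y-b)[1::-1])))
o=sensors.get_obs();p=o["ee_pos"];print("knob-boss",p[:2]-b[:2],np.hypot(*(p-b)[:2]),np.degrees(np.arctan2(*(b-p)[1::-1])))
im,d,Q,Kt,Tt=cloud("top")
ht=ray((190+326/3.2,130+300/3.2),Kt,Tt,.0225);bt=ray((248.1,219.7),Kt,Tt,.045);print("top bush",ht,ht-bt,np.degrees(np.arctan2(*(ht-bt)[1::-1])))
```

```text
boss [ 0.55494275 -0.03649306  0.04443782] bush [ 0.55046034 -0.12864297  0.0225    ] 0.09225886365821302 -92.78482064872512 yel 87.25343874489529
knob-boss [-0.09211633  0.00451285] 0.092226811112683 -2.8047200185938324
top bush [ 0.54922932 -0.12717011  0.0225    ] [-0.00435962 -0.09194938 -0.0225    ] -92.71454753541921
```

Request:
apply_moves:
  rows:
    - [[0.005,0.144,0],[0,0,0],0.1]
    - [[0.03,0.286,0],[0,0,0],0.1]
    - [[0.079,0.422,0],[0,0,0],0.1]
    - [[0.149,0.549,0],[0,0,0],0.1]
    - [[0.237,0.663,0],[0,0,0],0.1]
    - [[0.343,0.762,0],[0,0,0],0.1]
    - [[0.462,0.844,0],[0,0,0],0.1]
    - [[0.592,0.906,0],[0,0,0],0.1]
    - [[0.731,0.946,0],[0,0,0],0.1]
    - [[0.875,0.965,0],[0,0,0],0.1]
    - [[0.875,0.965,0],[0,0,0],0.1]
    - [[0.875,0.965,0],[0,0,0],0.1]

```text
time: 5.0
ee_pos: [0.5505, -0.1278, 0.1448]
tcp_rot: [-179.9, 0.1, 0.1]
wrist_force: [0.9, 5.1, -6.7]
opening: 0.0238
grasp_force: 50.0
```

Run:
```python
from h import *
o,im,d,K,T=snap("w5");print(o["wrist_force"],o["torque"],o["ee_pos"],o["grasp_force"],o["opening"])
```

```text
[ 0.91640495  5.1366456  -6.714716  ] [ 1.12414355 -0.25163429  0.20268131] [ 0.55053775 -0.1277595   0.1447603 ] 50.00807790784165 0.023819113156142352
```

View pics/w5.png

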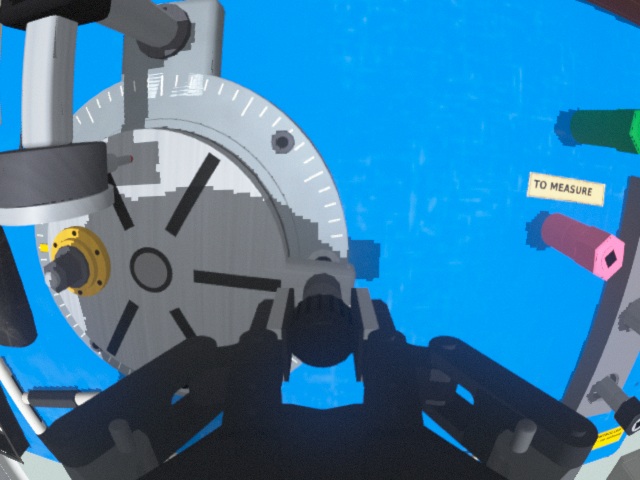

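The head has swung round: the nut is at (70,268) beside the yellow mark. Now I lower the plunger and release it.

Request:
apply_moves:
  rows:
    - [[0,0,0.06],[0,0,0],0.1]
    - [[0,0,0.11],[0,0,0],0.1]
    - [[0,0,0.125],[0,0,0],0.1]
    - [[0,0,0.125],[0,0,0],0.1]

```text
time: 5.45
ee_pos: [0.5525, -0.128, 0.134]
tcp_rot: [-179.9, -0.3, 0.1]
wrist_force: [9.4, 5.8, -6.5]
opening: 0.024
grasp_force: 50.4
```

Run:
```python
from h import *
o=sensors.get_obs();print(o["wrist_force"],o["torque"],o["ee_pos"],o["grasp_force"],o["opening"])
```

```text
[ 9.41107523  5.76098137 -6.5433609 ] [ 0.90914798 -2.18368596  0.16625769] [ 0.55249929 -0.12796709  0.13402052] 50.431888237944804 0.02403235180041676
```

Request:
apply_moves:
  rows:
    - [[0,0,0.125],[0,0,0],0.6]
    - [[0,0,0.125],[0,0,0],0.8]
    - [[0,0,0.125],[0,0,0],0.8]
    - [[0,0,0.125],[0,0,0],0.8]
    - [[0,0,0.0],[0,0,0],0.8]
    - [[0,0,-0.4],[0,0,0],0.8]
    - [[0,0,-0.8],[0,0,0],0.8]
    - [[0,0,-0.8],[0,0,0],0.8]

```text
time: 6.25
ee_pos: [0.5521, -0.1291, 0.2207]
tcp_rot: [179.9, -0.5, -0.0]
wrist_force: [0.7, 1.0, -0.2]
opening: 0.0682
grasp_force: 0.0
```

Run:
```python
from h import *
o,im,d,K,T=snap("w6");P=fcloud(d,K,T)
print(o["ee_pos"],o["opening"],o["wrist_force"])
im,d=imaging.camera("top");np.savez("pics/top1.npz",im=im,d=d)
im,d,P,K,T=cloud("top","1")
r=np.hypot(P[...,0]-.550,P[...,1]+.126);m=r<.012;print("knob z",np.percentile(P[m][:,2],[5,50,95]))
im2,d2=imaging.camera("scene");np.savez("pics/scene1.npz",im=im2,d=d2);im2,d2,P2,K2,T2=cloud("scene","1")
r=np.hypot(P2[...,0]-.550,P2[...,1]+.127);m=(r<.016)&(P2[...,2]>.06)&(P2[...,2]<.12);print("knob z scene",np.percentile(P2[m][:,2],[5,50,98]),P2[m].mean(0))
# sizes of sockets' lower parts in the scene view
for xy in ((.431,-.3725),(.5028,-.377),(.574,-.3815)):
    r=np.hypot(P2[...,0]-xy[0],P2[...,1]-xy[1]);m=(r<.018)&(P2[...,2]>.03)&(P2[...,2]<.05)
    vu=np.argwhere(m);
    if len(vu):
        dm=np.median(d2[m]);w=[np.ptp(vu[vu[:,0]==v][:,1])+1 for v in np.unique(vu[:,0])];print(xy,len(vu),"width mm",np.median(w)*dm/K2[0,0]*1000,P2[m].mean(0).round(4))
plan([.55,-.2,.25],0,o)
```

```text
[ 0.5521176  -0.12914531  0.22065319] 0.06824811878909752 [ 0.69701441  1.00431046 -0.16067945]
knob z [0.62035134 0.62223333 0.62374888]
knob z scene [0.06378717 0.07656669 0.08374576] [ 0.54380605 -0.13223455  0.07523121]
(0.431, -0.3725) 90 width mm 17.629445293363215 [ 0.427  -0.3767  0.04  ]
(0.5028, -0.377) 122 width mm 23.465336307164147 [ 0.4968 -0.3815  0.0399]
(0.574, -0.3815) 107 width mm 23.949045504274594 [ 0.5687 -0.3859  0.0399]
pos [ 0.5521 -0.1291  0.2207] rot [ 1.7987e+02 -5.3000e-01 -1.0000e-02] t 6.25 SHIFT [-0.018  0.709 -0.292] TURN [ 0.004 -0.018 -0.   ]
```

The plunger is home with the knob top at 84 mm. The slim socket is the front one, so the candidates are the middle and the back. I'm going to the middle one.

Request:
apply_moves:
  rows:
    - [[-0.3,1,-0.1],[0,0,0],0.7]
    - [[-0.3,1,-0.1],[0,0,0],0.7]

```text
time: 6.6
ee_pos: [0.5213, -0.2239, 0.2218]
tcp_rot: [-180.0, 0.1, 0.2]
wrist_force: [0.0, -1.0, 0.3]
opening: 0.0598
grasp_force: 0.0
```

Request:
apply_moves:
  rows:
    - [[-0.3,1,0],[0,0,0],0.7]
    - [[-0.3,1,0],[0,0,0],0.7]

```text
time: 6.8
ee_pos: [0.492, -0.3212, 0.222]
tcp_rot: [-180.0, 0.1, 0.0]
wrist_force: [1.3, -0.4, 0.4]
opening: 0.0601
grasp_force: 0.0
```

Request:
apply_moves:
  rows:
    - [[-0.2,0.47,0.1],[0,0,0],0.7]
    - [[-0.2,0.47,0.1],[0,0,0],0.7]
    - [[-0.2,0.47,0.1],[0,0,0],0.7]

```text
time: 7.1
ee_pos: [0.4719, -0.3676, 0.2113]
tcp_rot: [-179.9, 0.1, -0.2]
wrist_force: [0.3, 0.8, -0.2]
opening: 0.0598
grasp_force: 0.0
```

```bash
cat >> h.py <<'E'
def hexes(im,d,K,T,xys,z=.074):
    P=fcloud(d,K,T)
    for xy in xys:
        r=np.hypot(P[...,0]-xy[0],P[...,1]-xy[1]);m=(abs(P[...,2]-z)<.005)&(r<.02)
        n,l,s,c=cv2.connectedComponentsWithStats(m.astype(np.uint8))
        if n<2: print("none",xy);continue
        i=1+np.argmax(s[1:,4]);cs,_=cv2.findContours((l==i).astype(np.uint8),0,1);q=max(cs,key=len)[:,0]
        w=fray(q,K,T,z)[:,:2];M=cv2.moments((w*1e5).astype(np.float32));C=np.array([M["m10"],M["m01"]])/M["m00"]/1e5
        a=np.arctan2(*(w-C)[:,::-1].T);rr=np.linalg.norm(w-C,axis=1)*1000
        ph=np.degrees(np.angle(np.sum((rr-rr.mean())*np.exp(6j*a))))/6+30
        b=fproj([*C,z],K,T)[0].astype(int)
        print(C.round(4),"area",abs(M["m00"])*1e-4,"(498 ideal) flat yaw",round((ph+30)%60-30,1),"pix",c[i].round(),s[i,4])
E
python3 - <<'E'
from h import *
o,im,d,K,T=snap("w7")
hexes(im,d,K,T,((.4315,-.3735),(.503,-.378),(.574,-.382)))
plan([.5028,-.377,.20],21.9,o)
E
```

```text
[ 0.4336 -0.3745] area 504.62763080596926 (498 ideal) flat yaw 17.2 pix [333. 314.] 1172
[ 0.5044 -0.3789] area 483.9843639389038 (498 ideal) flat yaw -8.8 pix [341. 202.] 1527
[ 0.5754 -0.3835] area 478.40139134140014 (498 ideal) flat yaw -6.4 pix [350.  77.] 1587
pos [ 0.4719 -0.3676  0.2113] rot [-1.7989e+02  1.3000e-01 -1.6000e-01] t 7.1 SHIFT [0.309 0.093 0.112] TURN [-0.004  0.003 -0.735]
```

Request:
apply_moves:
  rows:
    - [[0.315,0.097,0],[0,0,-0.24],0.7]
    - [[0.315,0.097,0],[0,0,-0.48],0.7]
    - [[0.315,0.097,0.1],[0,0,-0.72],0.7]
    - [[0.315,0.097,0.5],[0,0,-0.72],0.7]
    - [[0.315,0.097,0.7],[0,0,-0.72],0.7]
    - [[0.315,0.097,0.7],[0,0,-0.72],0.7]

```text
time: 7.75
ee_pos: [0.5042, -0.374, 0.1395]
tcp_rot: [-179.7, 0.2, 21.7]
wrist_force: [0.5, 0.1, -0.8]
opening: 0.0596
grasp_force: 0.0
```

Run:
```python
from h import *
o,im,d,K,T=snap("w8")
hexes(im,d,K,T,((.503,-.378),))
plan([.503,-.3775,.118],21.5,o)
g=fproj(np.array([[.503,-.378,.074]]),K,T);print(g)
```

```text
[ 0.5052 -0.3784] area 514.6938663551331 (498 ideal) flat yaw -8.6 pix [332. 314.] 2730
pos [ 0.5042 -0.374   0.1395] rot [-1.7972e+02  1.6000e-01  2.1720e+01] t 7.75 SHIFT [-0.023  0.029  0.215] TURN [-0.009  0.005  0.007]
[[329.60474798 319.50654355]]
```

View pics/w8.png

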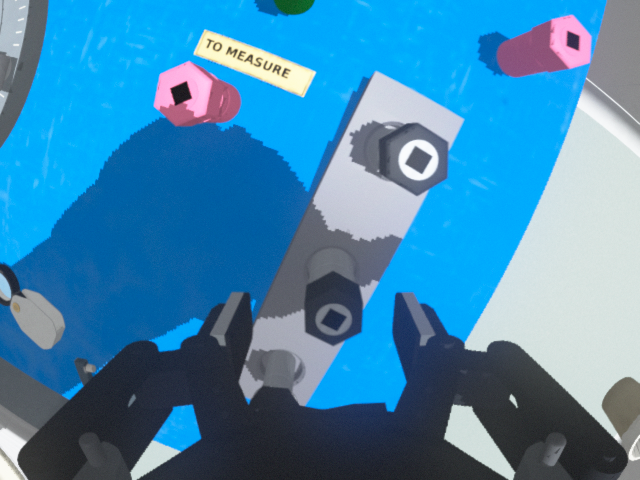

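The socket at (333,310) sits between the pads, with its flats parallel to them. I'm going down to grip it.

Request:
apply_moves:
  rows:
    - [[-0.02,0.03,0.15],[0,0,0],0.6]
    - [[-0.02,0.03,0.21],[0,0,0],0.5]
    - [[-0.02,0.03,0.21],[0,0,0],0.2]
    - [[-0.02,0.03,0.21],[0,0,0],0.1]
    - [[-0.02,0.03,0.21],[0,0,0],0.1]
    - [[-0.02,0.03,0.21],[0,0,0],0.1]
    - [[-0.02,0.03,0.21],[0,0,0],0.1]
  force: 70

```text
time: 8.5
ee_pos: [0.5038, -0.3801, 0.1221]
tcp_rot: [180.0, -0.0, 21.6]
wrist_force: [-0.3, -0.0, -1.5]
opening: 0.0226
grasp_force: 68.5
```

Run:
```python
from h import *
o=sensors.get_obs();print(o["wrist_force"],o["torque"],o["grasp_force"],o["opening"])
plan([.503,-.377,.22],-2.8,o)
```

```text
[-0.32741968 -0.04781833 -1.5063487 ] [ 0.01156323 -0.02574507  0.04619354] 68.5177347343415 0.022619431621891877
pos [ 0.5038 -0.3801  0.1221] rot [ 1.7999e+02 -1.0000e-02  2.1590e+01] t 8.5 SHIFT [ 0.004 -0.032 -0.979] TURN [ 0.    -0.     0.813]
```

Request:
apply_moves:
  rows:
    - [[0,0,-0.1],[0,0,0],0.1]
    - [[0,0,-0.4],[0,0,0],0.1]
    - [[0,0,-0.8],[0,0,0.27],0.1]
    - [[0,0,-0.97],[0,0,0.54],0.1]
    - [[0,0,-0.97],[0,0,0.813],0.1]
    - [[0,0,-0.97],[0,0,0.813],0.1]

```text
time: 9.1
ee_pos: [0.5041, -0.3802, 0.2205]
tcp_rot: [179.9, -0.1, -2.9]
wrist_force: [-0.7, -0.4, -1.7]
opening: 0.0227
grasp_force: 68.8
```

Request:
apply_moves:
  rows:
    - [[0,-0.4,0],[0,0,0],0.1]
    - [[-0.05,-1,0],[0,0,0],0.1]
    - [[-0.05,-1,0],[0,0,0],0.1]

```text
time: 9.4
ee_pos: [0.5032, -0.2764, 0.2188]
tcp_rot: [-179.9, 0.1, -2.4]
wrist_force: [0.5, 0.2, -1.3]
opening: 0.023
grasp_force: 69.2
```

Request:
apply_moves:
  rows:
    - [[-0.05,-0.5,0],[0,0,0],0.1]
    - [[-0.05,-1,0],[0,0,0],0.1]

```text
time: 9.6
ee_pos: [0.5028, -0.1792, 0.2186]
tcp_rot: [-180.0, 0.0, -2.7]
wrist_force: [0.7, -0.1, -1.1]
opening: 0.0223
grasp_force: 69.4
```

Request:
apply_moves:
  rows:
    - [[-0.05,-0.5,0],[0,0,0],0.1]
    - [[-0.05,-1,0],[0,0,0],0.1]
    - [[-0.05,-1,0],[0,0,0],0.1]
    - [[-0.05,-1,0],[0,0,0],0.1]

```text
time: 10.0
ee_pos: [0.5035, -0.0789, 0.219]
tcp_rot: [180.0, -0.0, -2.5]
wrist_force: [0.4, 0.2, -1.7]
opening: 0.0228
grasp_force: 69.5
```

Run:
```python
from h import *
o,im,d,K,T=snap("w9");P=fcloud(d,K,T)
print(o["grasp_force"],o["opening"],o["tcp_rot"],o["wrist_force"])
r=np.hypot(P[...,0]-.557,P[...,1]-.010)
for lo,hi in ((.066,.085),(.056,.066),(.046,.056)):
    m=(r<.03)&(P[...,2]>lo)&(P[...,2]<hi);print(lo,m.sum(),P[m].mean(0).round(4) if m.any() else "",np.argwhere(m).mean(0) if m.any() else "")
print("proj",fproj([[.557,.010,.07],[.5545,-.036,.045]],K,T))
plan([.557,.010,.215],-2.8,o)
```

```text
69.54520015977323 0.022827473698036626 [ 1.79980064e+02 -4.49363319e-03 -2.46666909e+00] [ 0.44168307  0.17873026 -1.72260573]
0.066 584 [0.5588 0.0076 0.0725] [172.05479452 176.37328767]
0.056 466 [0.5593 0.0042 0.0583] [168.13733906 189.17381974]
0.046 1633 [0.5592 0.005  0.0511] [167.32945499 192.08205756]
proj [[174.72131275 174.68720028]
 [253.31930118 168.6142898 ]]
pos [ 0.5035 -0.0789  0.219 ] rot [179.98  -0.    -2.47] t 10.0 SHIFT [ 0.496 -0.912  0.04 ] TURN [ 0.001 -0.     0.011]
```

View pics/w9.png

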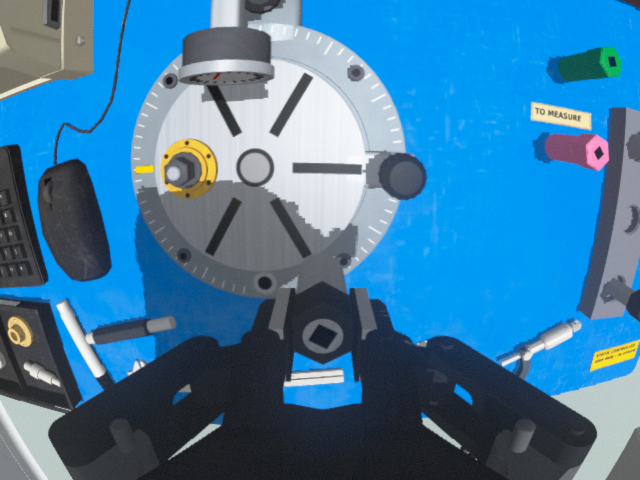

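The socket is held at (322,333), the nut's stud is at (173,174), the boss at (255,168) and the knob at (402,175). Measuring the stud top next.

Run:
```python
from h import *
z=np.load("pics/w9.npz");K,T,im,d=z["K"],z["T"],z["im"],z["d"];P=fcloud(d,K,T)
r=np.hypot(P[...,0]-.557,P[...,1]-.010)
m=(r<.03)&(P[...,2]>.05);print(np.percentile(P[m][:,2],[50,80,90,95,99]))
zt=np.percentile(P[(r<.03)][:,2],99)
m=(r<.03)&(P[...,2]>zt-.0025);q=np.argwhere(m)[:,::-1];print(zt,len(q),"stud",fray(q.mean(0),K,T,zt),np.sqrt(len(q)),q.mean(0))
m=(r<.03)&(abs(P[...,2]-(zt-.004))<.0018);q=np.argwhere(m)[:,::-1];print("nut top",len(q),fray(q.mean(0),K,T,zt-.004))
# yellow flange circle
hsv=cv2.cvtColor(im,cv2.COLOR_RGB2HSV)
rf=np.hypot(P[...,0]-.557,P[...,1]-.010)
m=(hsv[...,1]>120)&(hsv[...,0]>12)&(hsv[...,0]<33)&(P[...,2]>.044)&(P[...,2]<.06)&(rf<.035);P2=P[m];print("flange z",np.percentile(P2[:,2],[10,50,90]))
cs,_=cv2.findContours(m.astype(np.uint8),0,1);w=fray(np.vstack(cs)[:,0],K,T,np.median(P2[:,2]));h=cv2.convexHull((w[:,:2]*1000).astype(np.float32));print("flange",cv2.minEnclosingCircle(h),cv2.fitEllipse(h))
# knob
r=np.hypot(P[...,0]-.551,P[...,1]+.128);m=(r<.03)&(abs(P[...,2]-.084)<.006);q=np.argwhere(m)[:,::-1];print("knob",fray(q.mean(0),K,T,.085))
print("boss",fray((255,168),K,T,.045))
```

```text
[0.05565877 0.07120874 0.07272635 0.0755411  0.07671456]
0.07616914263667382 170 stud [[0.55857344 0.00864535 0.07616914]] 13.038404810405298 [172.68823529 173.19411765]
nut top 343 [[0.55872512 0.0076973  0.07216914]]
flange z [0.04921862 0.05043883 0.05424223]
flange ((558.3615112304688, 8.153735160827637), 20.57606315612793) ((558.5780029296875, 8.361419677734375), (39.933509826660156, 40.836368560791016), 17.542421340942383)
knob [[ 0.54997385 -0.12690211  0.085     ]]
boss [[ 0.55483421 -0.03716652  0.045     ]]
```

Run:
```python
from h import *
z=np.load("pics/w9.npz");K,T,im,d=z["K"],z["T"],z["im"],z["d"];P=fcloud(d,K,T)
r=np.hypot(P[...,0]-.5035,P[...,1]+.0789);m=(r<.02);print(np.percentile(P[m][:,2],[50,80,90,95,99]))
for zz in (.170,.172): hexes(im,d,K,T,((.5035,-.0789),),zz)
# white ring around the square hole
g=im.astype(int);v,u=np.mgrid[:480,:640];mm=(np.hypot(u-322,v-333)<32);print("bright cent",[ (np.argwhere(mm&(g.min(2)>t))[:,::-1].mean(0),(mm&(g.min(2)>t)).sum()) for t in (60,80,100)])
print(fproj([.5035,-.0789,.171],K,T))
```

```text
[0.1808063  0.23244804 0.23802107 0.24092554 0.24347673]
[ 0.506  -0.0794] area 589.7386785461426 (498 ideal) flat yaw 29.4 pix [322. 328.] 3852
[ 0.5067 -0.0795] area 563.2239390467644 (498 ideal) flat yaw 28.7 pix [322. 330.] 3783
bright cent [(array([322.39124668, 335.55172414]), np.int64(754)), (array([322.45371775, 335.34901366]), np.int64(659)), (array([322.58156028, 334.70449173]), np.int64(423))]
[[320.58696494 337.22568539]]
```

Request:
apply_moves:
  rows:
    - [[-0.07,-0.44,0],[0,0,0.028],0.1]
    - [[-0.07,-0.88,0.1],[0,0,0.028],0.1]
    - [[-0.07,-0.88,0.29],[0,0,0.028],0.1]
    - [[-0.07,-0.88,0.29],[0,0,0.028],0.1]

```text
time: 10.45
ee_pos: [0.4992, -0.0149, 0.1876]
tcp_rot: [-179.1, 0.2, -1.9]
wrist_force: [0.2, -0.2, -1.5]
opening: 0.023
grasp_force: 69.6
```

Run:
```python
from h import *
o,im,d,K,T=snap("w10");P=fcloud(d,K,T)
r=np.hypot(P[...,0]-.5585,P[...,1]-.009)
zt=np.percentile(P[(r<.03)&(P[...,2]<.1)][:,2],99)
m=(r<.03)&(abs(P[...,2]-zt)<.0025);q=np.argwhere(m)[:,::-1];print(zt,len(q),"stud",fray(q.mean(0),K,T,.0762),q.mean(0))
hsv=cv2.cvtColor(im,cv2.COLOR_RGB2HSV)
m=(hsv[...,1]>120)&(hsv[...,0]>12)&(hsv[...,0]<33)&(P[...,2]>.044)&(P[...,2]<.06)&(r<.035)
cs,_=cv2.findContours(m.astype(np.uint8),0,1);w=fray(np.vstack(cs)[:,0],K,T,.0504);h=cv2.convexHull((w[:,:2]*1000).astype(np.float32));print("flange",cv2.fitEllipse(h))
# nut top hex
m=(r<.03)&(abs(P[...,2]-.072)<.0025);q=np.argwhere(m)[:,::-1];print("nut",fray(q.mean(0),K,T,.072),len(q))
r=np.hypot(P[...,0]-.551,P[...,1]+.128);m=(r<.03)&(abs(P[...,2]-.084)<.006);q=np.argwhere(m)[:,::-1];print("knob",len(q),fray(q.mean(0),K,T,.085))
p=o["ee_pos"];c=fproj([*p[:2],p[2]-.048],K,T)[0];v,u=np.mgrid[:480,:640];g=im.min(2)
mm=(np.hypot(u-c[0],v-c[1])<32)&(g>75);q=np.argwhere(mm)[:,::-1].mean(0);print("ring",q,c,fray(q,K,T,p[2]-.048)[0]-p)
plan([.558,.0092,.195],-3.3,o)
```

```text
0.07618515350776744 269 stud [[0.55837952 0.00902118 0.0762    ]] [271.67657993 161.00743494]
flange ((558.43701171875, 9.225024223327637), (39.85167694091797, 40.20878219604492), 28.375335693359375)
nut [[0.55856234 0.00893344 0.072     ]] 610
knob 1630 [[ 0.54996276 -0.12445557  0.085     ]]
ring [322.36058394 335.44087591] [322.7252331 336.7546694] [ 0.00057846  0.00011477 -0.048     ]
pos [ 0.4992 -0.0149  0.1876] rot [-179.11    0.22   -1.92] t 10.45 SHIFT [ 0.579 -0.262 -0.072] TURN [-0.03   0.008  0.046]
```

Request:
apply_moves:
  rows:
    - [[0,0,0],[0,0,0],0.1]
    - [[0,0,0],[0,0,0],0.1]

```text
time: 10.7
ee_pos: [0.5004, -0.0148, 0.1908]
tcp_rot: [-179.1, -0.0, -2.0]
wrist_force: [0.4, 0.6, -1.9]
opening: 0.0229
grasp_force: 69.6
```

Run:
```python
from h import *
plan([.558,.0095,.19],-3.3)
```

```text
pos [ 0.5004 -0.0148  0.1908] rot [-1.791e+02 -5.000e-02 -2.000e+00] t 10.7 SHIFT [ 0.567 -0.263  0.012] TURN [-0.03  -0.001  0.043]
```

Run:
```python
from h import *
o=sensors.get_obs();print(o["q"].round(2),o["qd"].round(2))
```

```text
[ -2.08  -2.56 -10.09  82.42   0.9  179.91] [ 0.35 -0.12 -0.09 -0.15  0.15  0.17]
```

Request:
apply_moves:
  rows:
    - [[0,-0.13,0],[-0.03,0,0.043],0.1]
    - [[0,-0.26,0],[-0.03,0,0.043],0.1]
    - [[0,-0.26,0],[-0.03,0,0.043],0.1]

```text
time: 11.0
ee_pos: [0.5004, -0.0099, 0.1906]
tcp_rot: [-179.1, 0.0, -1.5]
wrist_force: [-0.5, -0.8, -1.8]
opening: 0.0226
grasp_force: 69.6
```

Run:
```python
from h import *
o=sensors.get_obs();print(o["q"].round(2));plan([.558,.0095,.19],-3.3)
```

```text
[ -1.54  -2.52 -10.08  82.46   0.95 179.94]
pos [ 0.5004 -0.0099  0.1906] rot [-1.7905e+02  1.0000e-02 -1.4700e+00] t 11.0 SHIFT [ 0.571 -0.209  0.009] TURN [-0.032  0.001  0.061]
```

Request:
apply_moves:
  rows:
    - [[0,-0.21,-0.05],[-0.03,0,-0.1],0.1]
    - [[0.3,-0.206,-0.05],[-0.03,0,-0.1],0.1]
    - [[0.574,-0.206,-0.05],[-0.03,0,-0.1],0.1]
    - [[0.574,-0.206,-0.02],[-0.03,0,-0.1],0.1]
    - [[0.574,-0.206,-0.02],[-0.03,0,-0.1],0.1]

```text
time: 11.5
ee_pos: [0.558, 0.0089, 0.1917]
tcp_rot: [-180.0, 0.1, 1.5]
wrist_force: [-0.3, 0.3, -1.9]
opening: 0.0226
grasp_force: 69.7
```

Run:
```python
from h import *
o,im,d,K,T=snap("w11");P=fcloud(d,K,T);print(o["q"][5])
hsv=cv2.cvtColor(im,cv2.COLOR_RGB2HSV);r=np.hypot(P[...,0]-.5585,P[...,1]-.009)
m=(hsv[...,1]>110)&(hsv[...,0]>12)&(hsv[...,0]<33)&(P[...,2]>.04)&(P[...,2]<.06)&(r<.04);print("flange px",m.sum())
p=o["ee_pos"];c=fproj([*p[:2],p[2]-.048],K,T)[0];v,u=np.mgrid[:480,:640];g=im.min(2)
mm=(np.hypot(u-c[0],v-c[1])<32)&(g>75);q=np.argwhere(mm)[:,::-1].mean(0);print("ring",fray(q,K,T,p[2]-.048)[0]-p)
plan([.558,.0092,.18],1.5,o)
```

```text
179.4015739642253
flange px 1489
ring [-0.00100634 -0.00142527 -0.048     ]
pos [0.558  0.0089 0.1917] rot [-1.7998e+02  1.1000e-01  1.5100e+00] t 11.5 SHIFT [ 0.    -0.003  0.117] TURN [-0.001  0.004  0.   ]
```

Request:
apply_moves:
  rows:
    - [[0,0,0.04],[0,0,0],0.1]
    - [[0,0,0.07],[0,0,0],0.1]
    - [[0,0,0.09],[0,0,0],0.1]
    - [[0,0,0.11],[0,0,0],0.1]
    - [[0,0,0.125],[0,0,0],0.1]
    - [[0,0,0.125],[0,0,0],0.1]

```text
time: 12.15
ee_pos: [0.5581, 0.0088, 0.1799]
tcp_rot: [-180.0, 0.0, 1.5]
wrist_force: [0.7, 0.3, -0.9]
opening: 0.0226
grasp_force: 69.7
```

Run:
```python
from h import *
o=sensors.get_obs();print(o["wrist_force"],o["torque"]);plan([.558,.0092,.18],1.5,o)
```

```text
[ 0.71578043  0.27371413 -0.92403   ] [ 0.0399991  -0.00534025 -0.04179944]
pos [0.5581 0.0088 0.1799] rot [-1.7998e+02  3.0000e-02  1.4900e+00] t 12.15 SHIFT [-0.001 -0.004 -0.001] TURN [-0.001  0.001 -0.   ]
```

Request:
apply_moves:
  rows:
    - [[0,0,0.015],[0,0,0],0.1]
    - [[0,0,0.03],[0,0,0],0.1]
    - [[0,0,0.045],[0,0,0],0.1]
    - [[0,0,0.045],[0,0,0],0.1]

```text
time: 12.55
ee_pos: [0.558, 0.0088, 0.1753]
tcp_rot: [-180.0, 0.0, 1.5]
wrist_force: [-0.4, 0.6, -1.8]
opening: 0.0226
grasp_force: 69.6
```

Run:
```python
from h import *
o=sensors.get_obs();print(o["wrist_force"],o["torque"]);plan([.558,.0092,.18],1.5,o)
```

```text
[-0.39284567  0.61057868 -1.77784307] [ 0.16134973  0.15376395 -0.03390307]
pos [0.558  0.0088 0.1753] rot [-1.7997e+02  5.0000e-02  1.4900e+00] t 12.55 SHIFT [-0.    -0.004 -0.047] TURN [-0.001  0.002 -0.   ]
```

Request:
apply_moves:
  rows:
    - [[0,0,0.015],[0,0,0],0.1]
    - [[0,0,0.03],[0,0,0],0.1]
    - [[0,0,0.045],[0,0,0],0.1]
    - [[0,0,0.06],[0,0,0],0.1]
    - [[0,0,0.07],[0,0,0],0.1]
    - [[0,0,0.07],[0,0,0],0.1]

```text
time: 13.15
ee_pos: [0.5581, 0.0089, 0.1683]
tcp_rot: [-180.0, 0.0, 1.5]
wrist_force: [-1.9, 2.0, -1.9]
opening: 0.0228
grasp_force: 69.6
```

Run:
```python
from h import *
o=sensors.get_obs();print(o["wrist_force"],o["torque"]);plan([.558,.0092,.167],1.5,o)
```

```text
[-1.86271738  1.95561187 -1.85513693] [ 0.38113286  0.42351765 -0.03576611]
pos [0.5581 0.0089 0.1683] rot [-1.7997e+02  4.0000e-02  1.4900e+00] t 13.15 SHIFT [-0.    -0.003  0.013] TURN [-0.001  0.001 -0.   ]
```

It's sliding down over the nut with only small side forces. I'll continue to the collar.

Request:
apply_moves:
  rows:
    - [[0,0,0.01],[0,0,0],0.1]
    - [[0,0,0.02],[0,0,0],0.1]
    - [[0,0,0.025],[0,0,0],0.1]
    - [[0,0,0.025],[0,0,0],0.1]

```text
time: 13.55
ee_pos: [0.5582, 0.0089, 0.1668]
tcp_rot: [-180.0, -0.0, 1.5]
wrist_force: [-4.4, 2.0, 4.7]
opening: 0.0229
grasp_force: 70.7
```

Run:
```python
from h import *
o=sensors.get_obs();print(o["wrist_force"],o["torque"]);plan([.558,.0092,.167],1.5,o)
```

```text
[-4.44728565  2.03153411  4.72719189] [0.50349789 1.00375131 0.02573118]
pos [0.5582 0.0089 0.1668] rot [-1.7997e+02 -2.0000e-02  1.5000e+00] t 13.55 SHIFT [-0.002 -0.003 -0.002] TURN [-0.001 -0.001 -0.   ]
```

Request:
apply_moves:
  rows:
    - [[-0.003,0,0.01],[0,0,0],0.1]
    - [[-0.003,0,0.01],[0,0,0],0.1]
    - [[-0.003,0,0.01],[0,0,0],0.1]
    - [[-0.003,0,0.01],[0,0,0],0.1]

```text
time: 13.95
ee_pos: [0.5581, 0.0089, 0.1667]
tcp_rot: [-180.0, -0.1, 1.5]
wrist_force: [-5.2, 1.3, 10.1]
opening: 0.0227
grasp_force: 71.3
```

Run:
```python
from h import *
o=sensors.get_obs();print(o["wrist_force"],o["ee_pos"],o["tcp_rot"],o["grasp_force"])
for n in("top","scene"):
    im,d=imaging.camera(n);np.savez(f"pics/{n}2.npz",im=im,d=d);im,d,P,K,T=cloud(n,"2")
    for nm,xy,lo in (("knob",(.5505,-.127),.066),("s_front",(.431,-.373),.062),("s_back",(.574,-.3815),.062),("s_mid",(.503,-.377),.062)):
        m=(np.hypot(P[...,0]-xy[0],P[...,1]-xy[1])<.02)&(P[...,2]>lo)&(P[...,2]<.11);print(n,nm,m.sum(),(P[m].mean(0).round(4),np.percentile(P[m][:,2],95).round(4)) if m.any() else "")
```

```text
[-5.22661286  1.27942722 10.1414111 ] [0.55814211 0.00889704 0.16668407] [-1.79970937e+02 -1.00679551e-01  1.49859413e+00] 71.33579526096582
top knob 144 (array([ 0.5459, -0.1258,  0.0817]), np.float64(0.0863))
top s_front 133 (array([ 0.43  , -0.3708,  0.0724]), np.float64(0.0761))
top s_back 131 (array([ 0.573 , -0.3799,  0.0722]), np.float64(0.0763))
top s_mid 0 
scene knob 117 (array([ 0.5444, -0.1321,  0.077 ]), np.float64(0.0836))
scene s_front 157 (array([ 0.4284, -0.3761,  0.0701]), np.float64(0.0737))
scene s_back 115 (array([ 0.5711, -0.3848,  0.0701]), np.float64(0.0741))
scene s_mid 0
```

```bash
python3 -c "
from workcell import bot
print(bot.job_done())"
```

```text
the job is handed in; nothing more can be done
None
```

I handed the job in at about 14 s of robot time: the plunger is home at the loading station, and the middle socket, the first one tried, went down to the collar, where I left it gripped and pressed on with about 10 N; the other two sockets were never touched, and the hand-in gave no verdict.

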